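# Tip the steel blocks out of a hinged sorting tray and leave the wood in it

## Task

The hinged steel tray holds two steel guide blocks mixed with two wooden offcuts. Lift the tray slowly by its handle just far enough that both steel blocks slide out into the steel bin beneath its lip while both offcuts stay behind in the tray, then lower the tray gently, without dropping it, until it lies level on the wooden sanding block again and let go. Do not touch the blocks or the offcuts with the gripper, do not bang or press the tray down on the sanding block, and leave the tools lying around alone.

Things in the scene. Friction and masses are not known exactly. Their poses are not given: they have to be found in the camera images.
- sorter: Fixed low stand of the sorting tray: plywood plank 190 x 160 mm, top 30 mm above the table, with two steel hinge cheeks at its +x end. Origin on the table under the plank's centre. Its +x axis is the level direction in which the tray pours (towards the bin), y runs along the hinge axis.
- tray: Hinged steel tray, 0.6 kg, 140 mm wide. Origin on the hinge axis, midway across, 62 mm above the table; axes parallel to the stand's when level: +x to the open pouring lip (22 mm past the axis), -x to the end wall (185 mm). Turns about its y only, positive = handle end up, at most 0.9 rad. Nearly free hinge: it falls when let go; only the sanding block under it stops it level (else it sinks 0.14 rad lower).
- tray_floor (a point): Point on the top face of the tray's 4 mm floor (tray frame: -80, 0, +6 mm), tray's axes. Lip edge at x = +102 mm from here, end wall at x = -102 mm; side walls stand 20 mm, end wall 14 mm above the floor. Steel starts to slide at some tilt from 0.24 to 0.48 rad, wood 0.07 to 0.12 rad later; friction is unknown and differs per start, so the wood may go at a tilt where in another start the steel still holds.
- tray_handle (a point): Centre of the tray's handle: 100 mm straight round bar, 10 mm thick, of a U-shaped steel handle, parallel to the hinge axis, 54 mm outside the end wall (tray frame: -240, 0, +12 mm), 74 mm above the table when level; tray's axes. Can be pinched from above; the bar turns in the grip as the tray tilts. Lifting takes about 3 to 4 N.
- rest_block: Loose wooden sanding block 61 x 112 x 34 mm, 90 g, standing on the stand's plank under the tray; the level tray's underside rests on its top, 64 mm above the table. Origin at the centre of its underside, z up.
- bin: Fixed open bin of dark sheet steel below the lip, outside 115 x 165 mm, walls 3 mm thick: three are 45 mm high, the one at +x (away from the tray) 80 mm. Origin on the table under its centre, +x away from the tray (the stand's +x within 0.05 rad).
- guide_block_0_center (a point): Guide block: bare steel bar, 44 x 14 x 14 mm, about 60 g, lying in the tray roughly along the pouring direction. This point is its centre; its own y axis runs along its 44 mm length.
- guide_block_1_center (a point): Second guide block: bare steel bar, 44 x 14 x 14 mm, about 60 g, lying in the tray roughly along the pouring direction. This point is its centre; its own y axis runs along its 44 mm length.
- offcut_2_center (a point): Reddish-brown wooden offcut, 18 x 75 x 10 mm, 14 g, lying in the tray roughly along the pouring direction beside the steel blocks (none lies in another's way; who lies where across the tray changes). This point is its centre.
- offcut_5_center (a point): Pale wooden offcut, 16 x 84 x 8 mm with one slanted end, 12 g, lying in the tray likewise. This point is its centre.
- spanner: Bystander: combination spanner, 32 x 217 x 9 mm, flat on the table left of the tray. Origin under its centre.
- tape_measure: Bystander: tape measure, 37 x 98 x 72 mm, standing on the table to the right. Origin under its centre.
- hex_key: Bystander: hex key, 34 x 107 x 8 mm, flat on the table at the far left. Origin under its centre.

How it is judged:
On the way, in this order (a step that is already met when the one before it is completed fails the run):
1. the tray has been tilted up by more than 0.2 rad (angle between tray's own z axis and vertical above 0.2 rad), for 0.1 s.
2. both steel blocks are in the bin and both offcuts still in the tray (x of guide_block_0_center in the frame of bin between -0.055 and 0.055 m and y of guide_block_0_center in the frame of bin between -0.086 and 0.086 m and height (world z) of each of guide_block_0_center, guide_block_1_center below 0.05 m and x of guide_block_1_center in the frame of bin between -0.055 and 0.055 m and y of guide_block_1_center in the frame of bin between -0.086 and 0.086 m and x of offcut_2_center in the frame of tray_floor between -0.105 and 0.095 m and y of offcut_2_center in the frame of tray_floor between -0.07 and 0.07 m and z of offcut_2_center in the frame of tray_floor between -0.004 and 0.03 m and x of offcut_5_center in the frame of tray_floor between -0.105 and 0.095 m and y of offcut_5_center in the frame of tray_floor between -0.07 and 0.07 m and z of offcut_5_center in the frame of tray_floor between -0.004 and 0.03 m), for 0.2 s.
At the end, for the whole second after the job is handed in: Both steel blocks lie inside the bin (centres within its walls and lower than 50 mm above the table); both offcuts lie in the tray (centres between its walls, more than 7 mm inside the lip); the tray is at rest, level within 0.05 rad, borne by the sanding block, which is at rest too (all of step 2 and angle between tray's own z axis and vertical below 0.05 rad and angular speed of tray below 0.05 rad/s and linear speed of rest_block below 0.03 m/s and contact force between tray and rest_block above 0.3 N); the robot touches nothing.
It fails at once if the tray is dropped or swung fast (over 1.5 rad/s, 0.36 m/s at the handle) (angular speed of tray above 1.5 rad/s).
It fails at once if the tray bangs or presses on the sanding block with more than 40 N (contact force between tray and rest_block above 40 N).
It fails at once if the gripper touches a steel block or an offcut (contact force between the fingers and guide_block_0 above 0.5 N or contact force between the fingers and offcut_2 above 0.5 N or contact force between the fingers and guide_block_1 above 0.5 N or contact force between the fingers and offcut_5 above 0.5 N).
It fails at once if a bystander (spanner, tape measure, hex key) is moved more than 20 mm (distance of any of spanner, tape_measure, hex_key from where it was at the start of the episode above 0.02 m).
It also fails if it takes over 58 s, if anything falls off the work surface, if the arm or the gripper's body presses on something with over 40 N, if the wrist force passes 120 N, or if a joint passes its speed limit or range.

## Robot

A 7-joint arm with a two-finger parallel gripper is mounted at the origin on a cart in front of the work surface, level with it; the furniture and walls round the work are solid. World frame = base frame: x ahead of the robot, y to its left, z up, the work surface at z = 0. Lengths are in m, angles in rad, forces in N, time in s.
With the tool pointing down it reaches from about 0.425 to 0.875 m from the base axis. Payload 4.7 kg.
Tool frame: the origin (TCP) lies midway between the tips of the shut fingers; the grasp point (between the pads) lies 19 mm behind it (ctrl.grip_point_offset is the distance from the TCP to the grasp point, in m); z points along the fingers, y is the line along which they close (so a half turn about z gives the same grasp; the last joint's range is limited). The gripper opens to 87 mm and grips with 3 to 60 N. Pads are 19 mm wide; open, the fingers measure 117 mm over their backs; the gripper's body (75 mm by 190 mm) begins 51 mm behind the grasp point.
Start: joints at [1.328, 0.321, -0.07, 1.45, 0.023, 1.371, -0.057], TCP at [0.165, -0.629, 0.223] pointing down, gripper open.
Joint ranges: [-2.86, 2.86], [-0.3, 2.09], [-1.38, 1.24], [0.06, 2.45], [-1.56, 4.7], [0.09, 2.05], [-2.69, 2.69]. Speed limits (rad/s): [2.57, 2.57, 3.14, 3.14, 3.14, 3.14, 3.14].

## Interface

Orientations are given as a rotation vector (axis times angle).
In Python, from bench import ctrl gives the robot as it stands. The module is installed in compiled form; this text tells all that it offers.
- The arm moves only by the shell command python3 -m handwheel 'ROWS' [OPENING] [FORCE]. ROWS is JSON, a list of rows, each an object of numbers: "x", "y", "z": the shift along the tool's x, y, z in m; "wx", "wy", "wz": the turn, a rotation vector about the tool's x, y, z in degrees. A call has 1 to 10 rows; each row is the pose to reach, as a shift and turn from the pose commanded when the call began, along the tool's axes at that moment; what a row does not reach only later rows make up. A row lasts 1/12 s, in which the tool goes at most 41.7 mm and 7.16 degrees, less where a joint would pass 70% of its speed; a pose out of reach is approached as far as the arm can. A call with a gripper value outside its range is refused whole. OPENING is the finger opening in m, from 0 to 0.087, set as the call begins (- or left out, the last holds). The fingers move at their own pace and stop on an object; FORCE is the grip in N (left out, the last holds). Time passes only in rows, so rows that repeat a pose let the fingers close. It gives the time, the measured TCP pose, the force, the opening and the grip force at its end, in the units of the state.
- ctrl.get_state(): the state, without advancing time (a new reading comes with each control period).
- ctrl.get_image(name): name is "scene" or "side" or "wrist"; returns a dict with "image" (420x560x3 uint8, red, green, blue), "K" (3x3 intrinsics, pixels), "k1" (the pictures are not rectified: a ray, as slopes to the right and down, at radius r is drawn at 1 + k1 r^2 times it, then the intrinsics apply), "world_to_cam" (4x4, takes a point from world to camera coordinates); the wrist camera has in their place "hand_eye" (4x4, takes a point from camera to tool coordinates, whose origin is the TCP and whose axes are the flange's). Camera axes: x right, y down, z forward; pixel columns grow to the right and rows downward; lengths in m; the calibration is good to about 2 mm. A picture is of the moment at which its call begins: read the wrist's pose just before it. There is no depth.
- ctrl.close_job(): hands the job in; it is judged then, once.
The state is a dict: "time": time; "joint_positions": joint angles; "qd": joint speeds; "joint_torque": joint torques, N m; "position": TCP position; "tool_rot": TCP orientation; "ft_force": force on the tool from outside, world axes, zero at the start; "torque": the same for the moment, N m; "grip_width": opening from 0.0 (shut) to 1.0 (fully open); "grip_force": force on a finger pad.
Only numpy, scipy, OpenCV 4.12 (cv2) and the standard library are available. Lean on these libraries where they do the work, as an engineer would, in place of code of your own. Each camera call takes 0.05 s, during which the arm holds its last target. There are 200 camera calls.

## Working session

There is one attempt and no reset: what is moved stays moved. The work goes in short steps, Python scripts to look and compute and a shell command to move; the robot and the scene stay as the last step left them, time stands still between calls to the robot, and variables do not carry over. Pictures are saved under pics/ and viewed, at most 10 in all, crops included, and the job is handed in when it is done.

```bash
mkdir -p pics; python3 - <<'E'
from bench import ctrl
import cv2
s=ctrl.get_state();print(s)
for n in("scene","side"):
    d=ctrl.get_image(n);cv2.imwrite(f"pics/{n}0.png",d["image"][:,:,::-1]);print(n,d["K"],d["k1"],d["world_to_cam"])
E
```

```text
{'time': 0.0, 'joint_positions': array([ 1.32812767,  0.32181317, -0.07009562,  1.45169259,  0.0225947 ,
        1.37080947, -0.05688457]), 'qd': array([ 0.0005054 ,  0.00106665,  0.00124574, -0.00061051, -0.00020474,
       -0.0002728 , -0.00056236]), 'joint_torque': array([ 7.24035181e-05, -4.91292071e+01, -4.03772732e-01, -3.12525809e+01,
       -6.40113931e-02,  4.37561644e-02,  1.41143446e-04]), 'position': array([ 0.16488697, -0.6281517 ,  0.22145917]), 'tool_rot': array([-3.11383635e+00, -4.02066865e-01,  5.31295802e-04]), 'ft_force': array([-0.23157601,  0.32347786,  0.30901823]), 'torque': array([-0.0005859 , -0.00861642,  0.01507066]), 'grip_force': 0.0, 'grip_width': 1.0030264675336442}
scene [[406.83184562   0.         280.14436625]
 [  0.         406.83184562 210.82977292]
 [  0.           0.           1.        ]] -0.02633786513046672 [[-0.86260835 -0.50579891 -0.00862004  0.55012669]
 [-0.30455348  0.53285194 -0.78950363  0.21944745]
 [ 0.40392328 -0.67840716 -0.61368535  0.81695017]
 [ 0.          0.          0.          1.        ]]
side [[495.76903692   0.         286.92417664]
 [  0.         495.76903692 215.00340952]
 [  0.           0.           1.        ]] -0.1770823316035829 [[-0.95169561 -0.30645722  0.01895905  0.57600574]
 [-0.21832092  0.63198799 -0.74359072  0.169062  ]
 [ 0.21589685 -0.71181118 -0.66836622  1.33966333]
 [ 0.          0.          0.          1.        ]]
```

View pics/scene0.png

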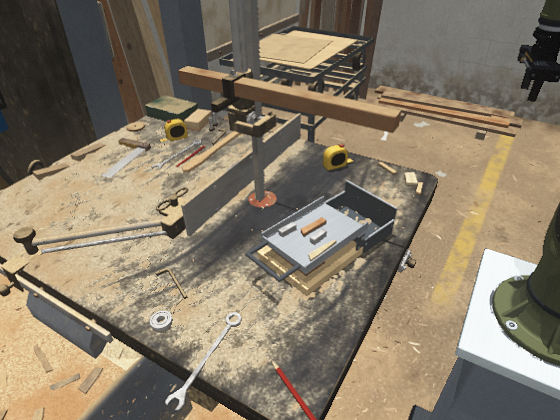

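View pics/side0.png

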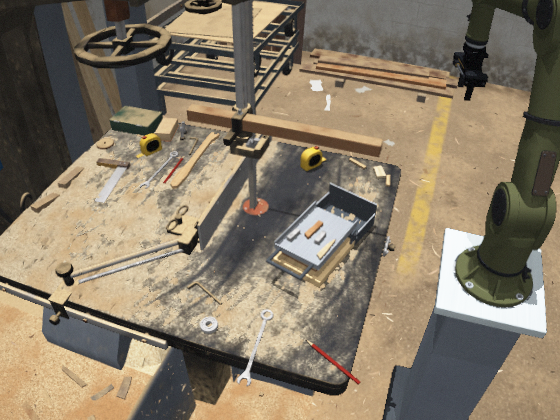

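The scene picture shows the tray at about (310,235), its handle at the left near (270,262), and the bin to the right near (365,215). In the side view the tray is near (320,235). I'll zoom in on both.

```bash
python3 - <<'E'
import cv2
a=cv2.imread("pics/scene0.png")[170:310,230:420];cv2.imwrite("pics/sc.png",cv2.resize(a,None,fx=4,fy=4,interpolation=2))
a=cv2.imread("pics/side0.png")[175:295,250:400];cv2.imwrite("pics/sd.png",cv2.resize(a,None,fx=5,fy=5,interpolation=2))
E
```

```text
(no output)
```

View pics/sc.png

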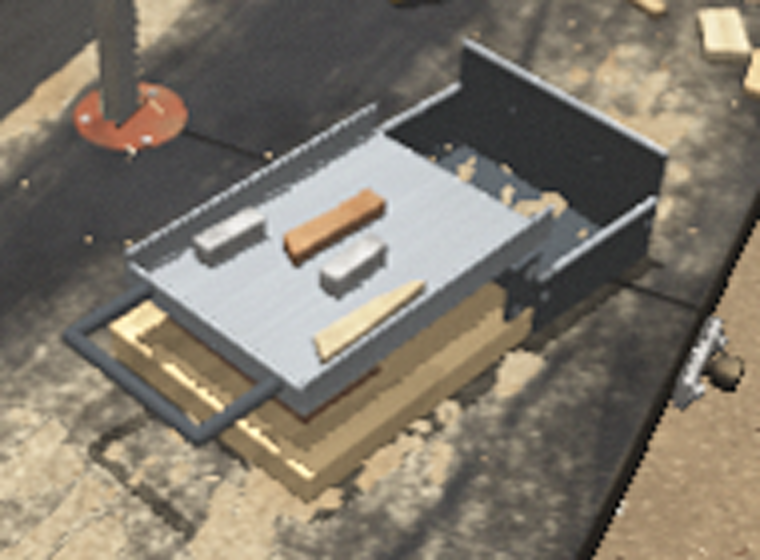

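View pics/sd.png

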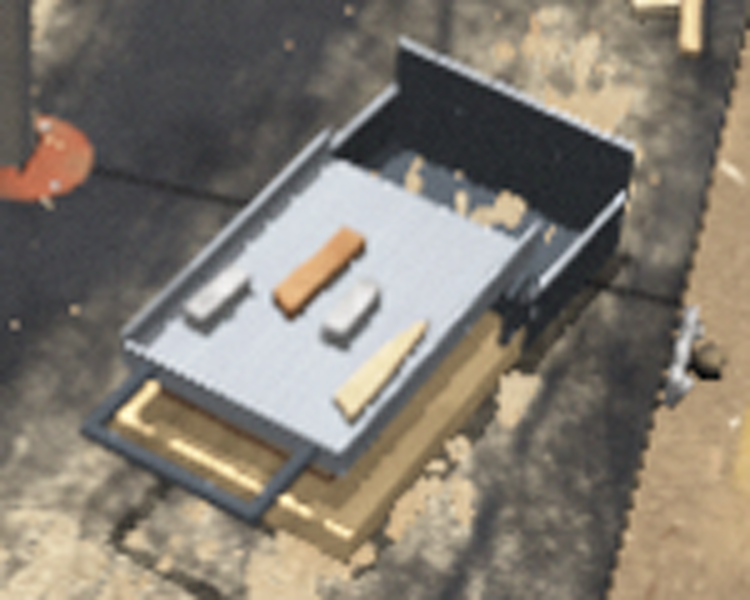

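In the scene crop the handle bar runs from (70,335) to (200,437), and the lip corner is near (382,135). In the side crop the bar runs from (88,430) to (255,515). Across the tray lie steel, brown wood, steel and pale wood.

```bash
cat > h.py <<'E'
from bench import ctrl
import numpy as np, cv2
from scipy.spatial.transform import Rotation as R
def ray(d,px,T=None):
    D=np.array([d["k1"],0,0,0,0.])
    q=cv2.undistortPoints(np.array([[px]],float),d["K"],D)[0,0]
    W=np.linalg.inv(d["world_to_cam"]) if T is None else T
    return W[:3,3],W[:3,:3]@np.r_[q,1]
def plane(d,px,z,T=None):
    o,v=ray(d,px,T);return o+v*(z-o[2])/v[2]
def proj(d,P,T=None):
    M=d["world_to_cam"] if T is None else np.linalg.inv(T)
    D=np.array([d["k1"],0,0,0,0.])
    return cv2.projectPoints(np.atleast_2d(np.array(P,float)),cv2.Rodrigues(M[:3,:3])[0],M[:3,3],d["K"],D)[0][:,0]
def tool():
    s=ctrl.get_state();T=np.eye(4);T[:3,:3]=R.from_rotvec(s["tool_rot"]).as_matrix();T[:3,3]=s["position"];return T
def goal(p,yaxis):  # shift in tool axes + turn to point down with tool y along yaxis (nearest)
    T=tool();z=np.array([0,0,-1.]);y=np.array(yaxis,float);y[2]=0;y/=np.linalg.norm(y)
    if y@T[:3,1]<0:y=-y
    G=np.c_[np.cross(y,z),y,z]
    return T[:3,:3].T@(np.array(p)-T[:3,3]),R.from_matrix(T[:3,:3].T@G).as_rotvec(degrees=True)
E
python3 - <<'E'
from h import *
sc=ctrl.get_image("scene");sd=ctrl.get_image("side")
f=lambda x,y:(230+x/4,170+y/4); g=lambda x,y:(250+x/5,175+y/5)
print("handle sc",plane(sc,f(70,335),.074),plane(sc,f(200,437),.074))
print("handle sd",plane(sd,g(88,430),.074),plane(sd,g(255,515),.074))
print("lip corner",plane(sc,f(382,135),.07))
print("steels",plane(sc,f(230,235),.077),plane(sc,f(353,263),.077),plane(sd,g(218,298),.077),plane(sd,g(352,310),.077))
print(tool())
E
```

```text
handle sc [0.59479742 0.2099663  0.074     ] [0.49759958 0.2383224  0.074     ]
handle sd [0.59104786 0.21024337 0.074     ] [0.49347046 0.23760299 0.074     ]
lip corner [ 0.52881571 -0.03900183  0.07      ]
steels [0.55955637 0.0988407  0.077     ] [0.48803526 0.08568452 0.077     ] [0.55600467 0.09886423 0.077     ] [0.48495112 0.08430015 0.077     ]
[[ 9.67195805e-01  2.54031787e-01 -3.55601437e-04  1.64984754e-01]
 [ 2.54032022e-01 -9.67195268e-01  1.02213704e-03 -6.28407703e-01]
 [-8.42807279e-05 -1.07894081e-03 -9.99999414e-01  2.21887561e-01]
 [ 0.00000000e+00  0.00000000e+00  0.00000000e+00  1.00000000e+00]]
```

```bash
python3 - <<'E'
from h import *
sc=ctrl.get_image("scene");sd=ctrl.get_image("side")
print("post",plane(sc,(261,200),0),plane(sd,(254,206),0))
# beam near end triangulate: scene (400,120), side (381,146)
for a,b in(((403,118),(381,145)),((180,78),(190,113))):
    o1,v1=ray(sc,a);o2,v2=ray(sd,b)
    t=np.linalg.lstsq(np.c_[v1,-v2],o2-o1,rcond=None)[0];print(o1+v1*t[0],o2+v2*t[1])
c=np.array([.545,.224,0.19]);u=[-.274,-.9617,0]
print(goal([.5,-.2,.2],u),goal(c,u))
E
```

```text
post [ 0.73057182 -0.0515819   0.        ] [ 0.73176804 -0.0589979   0.        ]
[0.36782685 0.01239746 0.35831342] [0.37157575 0.01454223 0.35544258]
[0.85751774 0.05949955 0.36161071] [0.85419775 0.05248206 0.36934879]
(array([ 0.43283539, -0.32941668,  0.02238047]), array([-3.07639235e-02,  1.06077830e-02,  3.06146082e+01])) (array([ 0.58403768, -0.72808253,  0.03259824]), array([-3.07639235e-02,  1.06077830e-02,  3.06146082e+01]))
```

A solid beam crosses the path at z≈0.36 (y≈0.01–0.06), and its column stands at about (0.73,−0.05). I'll go up, over the beam's near part, then down behind it.

```bash
python3 -m handwheel '[{"z":-0.26},{"z":-0.26},{"z":-0.26},{"z":-0.26},{"z":-0.26},{"z":-0.26},{"z":-0.26},{"z":-0.26}]'; python3 - <<'E'
from h import *
u=[-.274,-.9617,0]
print(ctrl.get_state()["joint_positions"],goal([.48,-.2,.48],u))
E
```

```text
[ 1.32811927  0.32130135 -0.07009581  1.45085597  0.02257721  1.3707823
 -0.05692761] (array([ 0.41348088, -0.3346526 , -0.25761594]), array([-3.07639235e-02,  1.06077830e-02,  3.06146082e+01]))invalid input at $[0]: expected keys x, y, z, wx, wy, wz
```

Every row needs all its keys.

```bash
python3 -m handwheel '[{"x":0,"y":0,"z":-0.26,"wx":0,"wy":0,"wz":0},{"x":0,"y":0,"z":-0.26,"wx":0,"wy":0,"wz":0},{"x":0,"y":0,"z":-0.26,"wx":0,"wy":0,"wz":0},{"x":0,"y":0,"z":-0.26,"wx":0,"wy":0,"wz":0},{"x":0,"y":0,"z":-0.26,"wx":0,"wy":0,"wz":0},{"x":0,"y":0,"z":-0.26,"wx":0,"wy":0,"wz":0},{"x":0,"y":0,"z":-0.26,"wx":0,"wy":0,"wz":0},{"x":0,"y":0,"z":-0.26,"wx":0,"wy":0,"wz":0}]'; python3 - <<'E'
from h import *
u=[-.274,-.9617,0]
print(ctrl.get_state()["joint_positions"],goal([.48,-.2,.48],u))
E
```

```text
time: 0.97
position: [0.1654, -0.6294, 0.4875]
tool_rot: [3.108, 0.401, 0.002]
ft_force: [-0.7, 0.4, 0.6]
grip_width: 1.002
grip_force: 0.0
[ 1.30805148  0.35578074 -0.05729648  0.88106297  0.02119388  1.89681523
 -0.0526406 ] (array([ 0.41336016, -0.33543513,  0.00486474]), array([ 0.46368842, -0.1492138 , 30.61986598]))
```

```bash
python3 -m handwheel '[{"x":0.032,"y":-0.026,"z":0,"wx":0,"wy":0,"wz":3},{"x":0.064,"y":-0.052,"z":0,"wx":0,"wy":0,"wz":6},{"x":0.096,"y":-0.078,"z":0,"wx":0,"wy":0,"wz":9},{"x":0.128,"y":-0.104,"z":0,"wx":0,"wy":0,"wz":12},{"x":0.16,"y":-0.13,"z":0,"wx":0,"wy":0,"wz":15},{"x":0.192,"y":-0.156,"z":0,"wx":0,"wy":0,"wz":18},{"x":0.224,"y":-0.182,"z":0,"wx":0,"wy":0,"wz":21},{"x":0.256,"y":-0.208,"z":0,"wx":0,"wy":0,"wz":24},{"x":0.288,"y":-0.234,"z":0,"wx":0,"wy":0,"wz":27},{"x":0.32,"y":-0.26,"z":0,"wx":0,"wy":0,"wz":30.5}]'; python3 - <<'E'
from h import *
u=[-.274,-.9617,0]
s=ctrl.get_state()
print(s["joint_positions"],goal([.48,-.1,.48],u),goal([.48,.22,.47],u))
E
```

```text
time: 1.8
position: [0.409, -0.2938, 0.4813]
tool_rot: [-3.111, 0.436, 0.003]
ft_force: [0.4, -0.5, -0.5]
grip_width: 1.0
grip_force: 0.0
[ 0.87604744  0.0281349  -0.31504616  1.28193119  0.00938125  1.83450835
 -1.28558267] (array([ 0.01500111, -0.20589261,  0.00128352]), array([-0.00704421,  0.09394687, -0.04454585])) (array([-0.07290409, -0.5135759 ,  0.01146531]), array([-0.00704421,  0.09394687, -0.04454585]))
```

```bash
python3 -m handwheel '[{"x":0.003,"y":-0.04,"z":0,"wx":0,"wy":0,"wz":0},{"x":0.006,"y":-0.08,"z":0,"wx":0,"wy":0,"wz":0},{"x":0.009,"y":-0.12,"z":0,"wx":0,"wy":0,"wz":0},{"x":0.012,"y":-0.16,"z":0,"wx":0,"wy":0,"wz":0},{"x":0.015,"y":-0.2,"z":0,"wx":0,"wy":0,"wz":0},{"x":0.004,"y":-0.24,"z":0,"wx":0,"wy":0,"wz":0},{"x":-0.007,"y":-0.28,"z":0,"wx":0,"wy":0,"wz":0},{"x":-0.018,"y":-0.32,"z":0,"wx":0,"wy":0,"wz":0},{"x":-0.029,"y":-0.36,"z":0,"wx":0,"wy":0,"wz":0},{"x":-0.04,"y":-0.4,"z":0,"wx":0,"wy":0,"wz":0}]'; python3 - <<'E'
from h import *
u=[-.274,-.9617,0]
s=ctrl.get_state()
print(s["joint_positions"],goal([.50,.224,.47],u),goal([.545,.224,.22],u))
E
```

```text
time: 2.63
position: [0.478, 0.1017, 0.4813]
tool_rot: [3.111, -0.432, -0.002]
ft_force: [0.5, -0.6, -0.4]
grip_width: 0.999
grip_force: 0.0
[ 0.46851459  0.0097379  -0.73289921  1.30175412  0.00741214  1.83414592
 -2.10918175] (array([-0.01214144, -0.12363944,  0.01116348]), array([0.0773171 , 0.05727638, 0.09250848])) (array([ 0.03140631, -0.13623702,  0.26110327]), array([0.0773171 , 0.05727638, 0.09250848]))
```

```bash
python3 -m handwheel '[{"x":-0.004,"y":-0.04,"z":0.003,"wx":0,"wy":0,"wz":0},{"x":-0.008,"y":-0.08,"z":0.007,"wx":0,"wy":0,"wz":0},{"x":-0.012,"y":-0.12,"z":0.01,"wx":0,"wy":0,"wz":0},{"x":-0.005,"y":-0.126,"z":0.05,"wx":0,"wy":0,"wz":0},{"x":0.003,"y":-0.128,"z":0.09,"wx":0,"wy":0,"wz":0},{"x":0.01,"y":-0.13,"z":0.13,"wx":0,"wy":0,"wz":0},{"x":0.017,"y":-0.132,"z":0.17,"wx":0,"wy":0,"wz":0},{"x":0.024,"y":-0.134,"z":0.21,"wx":0,"wy":0,"wz":0},{"x":0.031,"y":-0.136,"z":0.25,"wx":0,"wy":0,"wz":0},{"x":0.031,"y":-0.136,"z":0.26,"wx":0,"wy":0,"wz":0}]' 0.055; python3 - <<'E'
from h import *
s=ctrl.get_state();T=tool()
print(s["joint_positions"])
d=ctrl.get_image("wrist");cv2.imwrite("pics/w1.png",d["image"][:,:,::-1])
W=T@d["hand_eye"]; print(W); np.save("W1.npy",W)
c=np.array([.545,.224,.074]);b=np.array([.9617,-.274,0])
print(proj(d,[c,c+.05*b,c-.05*b],W))
E
```

```text
time: 3.47
position: [0.5425, 0.2194, 0.2143]
tool_rot: [3.106, -0.432, -0.017]
ft_force: [-0.5, -0.9, -1.7]
grip_width: 0.633
grip_force: 0.0
[ 0.26419758  0.29284384 -0.83143905  1.59594901  0.2174666   1.36214814
 -2.44078583]
[[-0.27225533 -0.93168016 -0.24051843  0.60726248]
 [-0.96219859  0.26545893  0.06087219  0.20269998]
 [ 0.00713435  0.24799927 -0.96873395  0.37527078]
 [ 0.          0.          0.          1.        ]]
[[275.92840614 200.35983339]
 [275.782886   149.93859681]
 [276.05914976 246.85737131]]
```

View pics/w1.png

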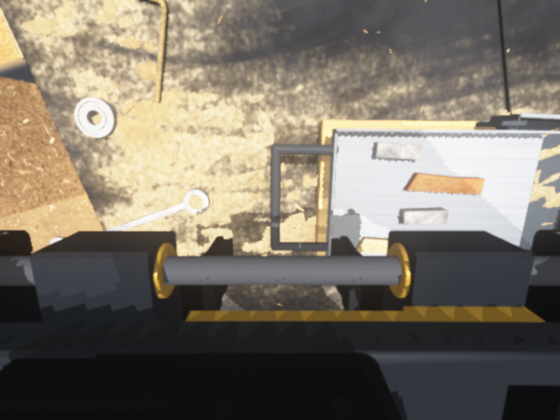

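The wrist view shows the bar at column 276, rows 147–248, which matches the estimate to about a millimetre. I'll descend onto it.

```bash
python3 - <<'E'
from h import *
print(goal([.545,.224,.055],[-.2745,-.9616,0]))
E
```

```text
(array([ 0.00296063, -0.00567632,  0.16066   ]), array([0.37148648, 0.54585187, 0.13135152]))
```

```bash
python3 -m handwheel '[{"x":0.001,"y":-0.001,"z":0.03,"wx":0.3,"wy":0.4,"wz":0},{"x":0.001,"y":-0.002,"z":0.06,"wx":0.3,"wy":0.4,"wz":0},{"x":0.001,"y":-0.002,"z":0.09,"wx":0.3,"wy":0.4,"wz":0},{"x":0.001,"y":-0.002,"z":0.115,"wx":0.3,"wy":0.4,"wz":0},{"x":0.001,"y":-0.002,"z":0.13,"wx":0.3,"wy":0.4,"wz":0},{"x":0.001,"y":-0.002,"z":0.13,"wx":0.3,"wy":0.4,"wz":0},{"x":0.001,"y":-0.002,"z":0.13,"wx":0.3,"wy":0.4,"wz":0},{"x":0.001,"y":-0.002,"z":0.13,"wx":0.3,"wy":0.4,"wz":0}]' 0.045; python3 - <<'E'
from h import *
print(goal([.545,.224,.055],[-.2745,-.9616,0]),ctrl.get_state()["joint_positions"])
E
```

```text
time: 4.18
position: [0.5486, 0.2248, 0.095]
tool_rot: [-3.106, 0.431, -0.017]
ft_force: [0.2, -0.3, 0.6]
grip_width: 0.522
grip_force: 0.0
(array([-0.0035869 ,  0.00205245,  0.03999282]), array([-0.41354291, -0.56394253,  0.14920139])) [ 0.22326139  0.39498288 -0.79571856  1.73713916  0.31156755  1.12751166
 -2.51248669]
```

```bash
python3 -m handwheel '[{"x":-0.003,"y":0.002,"z":0.015,"wx":-0.3,"wy":-0.5,"wz":0},{"x":-0.003,"y":0.002,"z":0.03,"wx":-0.4,"wy":-0.5,"wz":0},{"x":-0.003,"y":0.002,"z":0.04,"wx":-0.4,"wy":-0.5,"wz":0},{"x":-0.003,"y":0.002,"z":0.04,"wx":-0.4,"wy":-0.5,"wz":0},{"x":-0.003,"y":0.002,"z":0.04,"wx":-0.4,"wy":-0.5,"wz":0}]'; python3 - <<'E'
from h import *
print(goal([.545,.224,.055],[-.2745,-.9616,0]),ctrl.get_state()["joint_positions"])
E
```

```text
time: 4.6
position: [0.5433, 0.2227, 0.0514]
tool_rot: [3.11, -0.431, -0.006]
ft_force: [0.3, -0.2, 0.2]
grip_width: 0.518
grip_force: 0.0
(array([ 0.00125408, -0.00168341, -0.00359695]), array([0.159627  , 0.20829382, 0.1587778 ])) [ 0.20050313  0.4467475  -0.77228044  1.77207573  0.34996187  1.07046377
 -2.54116216]
```

```bash
python3 -m handwheel '[{"x":0.001,"y":-0.001,"z":-0.003,"wx":0,"wy":0,"wz":0},{"x":0.001,"y":-0.001,"z":-0.003,"wx":0,"wy":0,"wz":0}]' && python3 -m handwheel '[{"x":0,"y":0,"z":0,"wx":0,"wy":0,"wz":0},{"x":0,"y":0,"z":0,"wx":0,"wy":0,"wz":0},{"x":0,"y":0,"z":0,"wx":0,"wy":0,"wz":0},{"x":0,"y":0,"z":0,"wx":0,"wy":0,"wz":0},{"x":0,"y":0,"z":0,"wx":0,"wy":0,"wz":0},{"x":0,"y":0,"z":0,"wx":0,"wy":0,"wz":0},{"x":0,"y":0,"z":0,"wx":0,"wy":0,"wz":0},{"x":0,"y":0,"z":0,"wx":0,"wy":0,"wz":0},{"x":0,"y":0,"z":0,"wx":0,"wy":0,"wz":0}]' 0 20; python3 - <<'E'
from h import *
np.save("T0.npy",tool());print(tool(),ctrl.get_state()["joint_positions"])
E
```

```text
time: 4.77
position: [0.5462, 0.2243, 0.0566]
tool_rot: [3.111, -0.431, -0.001]
ft_force: [0.0, 0.2, -0.1]
grip_width: 0.513
grip_force: 0.0
time: 5.52
position: [0.5455, 0.2244, 0.0555]
tool_rot: [3.112, -0.431, -0.002]
ft_force: [2.3, 1.4, -2.9]
grip_width: 0.106
grip_force: 20.0
[[ 9.62347151e-01 -2.71819072e-01 -1.53405229e-03  5.45535465e-01]
 [-2.71819323e-01 -9.62348302e-01  4.63847879e-05  2.24414920e-01]
 [-1.48890089e-03  3.72346786e-04 -9.99998822e-01  5.55077839e-02]
 [ 0.00000000e+00  0.00000000e+00  0.00000000e+00  1.00000000e+00]] [ 0.20024597  0.4448868  -0.77410169  1.76517524  0.34804906  1.07552012
 -2.54006212]
```

```bash
python3 -m handwheel '[{"x":0,"y":0.0003,"z":-0.0048,"wx":0,"wy":0,"wz":0},{"x":0,"y":0.0007,"z":-0.0096,"wx":0,"wy":0,"wz":0},{"x":0,"y":0.0012,"z":-0.0144,"wx":0,"wy":0,"wz":0},{"x":0,"y":0.0017,"z":-0.0191,"wx":0,"wy":0,"wz":0},{"x":0,"y":0.0024,"z":-0.0239,"wx":0,"wy":0,"wz":0},{"x":0,"y":0.0032,"z":-0.0286,"wx":0,"wy":0,"wz":0},{"x":0,"y":0.004,"z":-0.0333,"wx":0,"wy":0,"wz":0},{"x":0,"y":0.005,"z":-0.038,"wx":0,"wy":0,"wz":0},{"x":0,"y":0.006,"z":-0.0427,"wx":0,"wy":0,"wz":0},{"x":0,"y":0.0072,"z":-0.0474,"wx":0,"wy":0,"wz":0}]'; python3 - <<'E'
from h import *
T0=np.load("T0.npy")
T=tool();print(T0[:3,:3].T@(T[:3,3]-T0[:3,3]),ctrl.get_state()["joint_positions"])
d=ctrl.get_image("scene")["image"][100:330,200:440];e=ctrl.get_image("side")["image"][120:320,230:430]
a=cv2.resize(d,(400,383));b=cv2.resize(e,(383,383))
cv2.imwrite("pics/t20.png",np.hstack([a,b])[:,:,::-1])
w=ctrl.get_image("wrist");cv2.imwrite("pics/w20.png",w["image"][:,:,::-1])
E
```

```text
time: 6.35
position: [0.5434, 0.2174, 0.1037]
tool_rot: [3.111, -0.431, -0.003]
ft_force: [1.3, 4.9, -2.3]
grip_width: 0.105
grip_force: 20.0
[-0.00022452  0.00734488 -0.04816835] [ 0.23919324  0.38028611 -0.80084996  1.73503271  0.29514394  1.15350168
 -2.49359002]
```

View pics/t20.png

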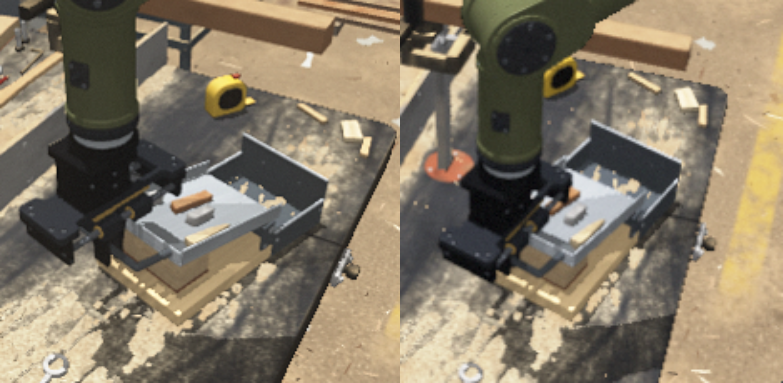

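Tray is at 0.2 rad, nothing has slid and the block stands in place. The arm hides the far steel in both fixed views, but the wrist camera sees it. I'll track the objects in rectified tray-plane images.

```bash
cat > tr.py <<'E'
from h import *
T0=np.load("T0.npy");u=T0[:3,1].copy();u[2]=0;u/=np.linalg.norm(u)
zz=np.array([0,0,1.]);v=np.cross(zz,u);B0=T0[:3,3]+np.array([0,0,.019]);H=B0+.24*u;H[2]=B0[2]-.012
def theta():
    r=tool()[:3,3]+[0,0,.019]-H;return np.arctan2(r[2],-r@u)-.05
def rect(name,S=3,zt=.016):
    th=theta();T=tool();d=ctrl.get_image(name);W=T@d["hand_eye"] if name=="wrist" else None
    X=np.arange(-.19,.03,.001/S);Y=np.arange(-.07,.07,.001/S)
    gx,gy=np.meshgrid(X,Y)
    ex=np.cos(th)*u-np.sin(th)*zz;ez=np.sin(th)*u+np.cos(th)*zz
    P=H+gx[...,None]*ex+gy[...,None]*v+zt*ez
    m=proj(d,P.reshape(-1,3),W).reshape(gx.shape+(2,)).astype(np.float32)
    return th,cv2.remap(d["image"],m,None,cv2.INTER_LINEAR)
E
python3 - <<'E'
from tr import *
a=rect("wrist",2);b=rect("scene",2);print(a[0],H,a[1].shape)
cv2.imwrite("pics/r20.png",cv2.resize(np.vstack([a[1],b[1]]),None,fx=1,fy=1)[:,:,::-1])
E
```

```text
0.20241239035843406 [ 0.48029888 -0.00654869  0.06250778] (280, 440, 3)
```

View pics/r20.png

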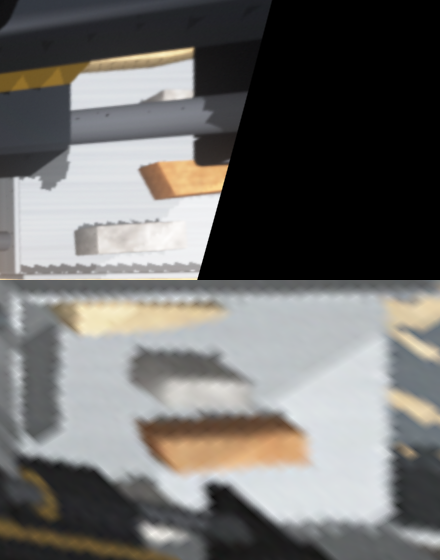

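```bash
cat > track.py <<'E'
from tr import *
import os,sys
box={"steel0":("wrist",75,185,222,256),"steel1":("scene",130,255,65,128),"pale":("scene",55,225,20,57),"brown":("scene",138,312,132,195)}
th,w=rect("wrist",2);_,s=rect("scene",2);im={"wrist":w,"scene":s}
if not os.path.exists("ref.npz"):np.savez("ref.npz",**im)
ref=np.load("ref.npz");out=[];mv=0
for n,(c,x0,x1,y0,y1) in box.items():
    t=ref[c][y0:y1,x0:x1];a,b,p=max(x0-10,0),min(x1+200,440),8
    r=cv2.matchTemplate(np.ascontiguousarray(im[c][max(y0-p,0):y1+p,a:b]),np.ascontiguousarray(t),cv2.TM_CCOEFF_NORMED)
    _,q,_,(mx,_)=cv2.minMaxLoc(r);dx=(mx+a-x0)/2;out.append(f"{n} {dx:+.1f}mm({q:.2f})")
    mv|=abs(dx)>2.5 or q<.6
print(f"th={th:.3f}",*out,flush=True);sys.exit(mv)
E
python3 track.py && python3 -m handwheel '[{"x":0,"y":0.0008,"z":-0.0029,"wx":0,"wy":0,"wz":0},{"x":0,"y":0.0016,"z":-0.0058,"wx":0,"wy":0,"wz":0},{"x":0,"y":0.0016,"z":-0.0058,"wx":0,"wy":0,"wz":0},{"x":0,"y":0.0016,"z":-0.0058,"wx":0,"wy":0,"wz":0}]' && python3 track.py && python3 -m handwheel '[{"x":0,"y":0.0008,"z":-0.0029,"wx":0,"wy":0,"wz":0},{"x":0,"y":0.0017,"z":-0.0058,"wx":0,"wy":0,"wz":0},{"x":0,"y":0.0017,"z":-0.0058,"wx":0,"wy":0,"wz":0},{"x":0,"y":0.0017,"z":-0.0058,"wx":0,"wy":0,"wz":0}]' && python3 track.py
```

```text
th=0.201 steel0 +0.0mm(1.00) steel1 +0.0mm(1.00) pale +0.0mm(1.00) brown +0.0mm(1.00)
time: 7.03
position: [0.5431, 0.2161, 0.1089]
tool_rot: [3.112, -0.431, -0.003]
ft_force: [1.5, 5.0, -1.9]
grip_width: 0.109
grip_force: 20.0
th=0.226 steel0 -0.5mm(0.97) steel1 +0.0mm(0.98) pale -0.5mm(0.97) brown -0.5mm(0.99)
time: 7.47
position: [0.5425, 0.2145, 0.1147]
tool_rot: [3.112, -0.431, -0.003]
ft_force: [1.7, 5.9, -1.9]
grip_width: 0.103
grip_force: 20.0
th=0.251 steel0 +0.0mm(0.98) steel1 -1.0mm(0.98) pale -0.5mm(0.94) brown -1.0mm(0.99)
```

```bash
python3 -m handwheel '[{"x":0,"y":0.0009,"z":-0.0029,"wx":0,"wy":0,"wz":0},{"x":0,"y":0.0018,"z":-0.0057,"wx":0,"wy":0,"wz":0},{"x":0,"y":0.0018,"z":-0.0057,"wx":0,"wy":0,"wz":0},{"x":0,"y":0.0018,"z":-0.0057,"wx":0,"wy":0,"wz":0},{"x":0,"y":0.0018,"z":-0.0057,"wx":0,"wy":0,"wz":0}]'|grep -E "time|ft" && python3 track.py && python3 -m handwheel '[{"x":0,"y":0.001,"z":-0.0028,"wx":0,"wy":0,"wz":0},{"x":0,"y":0.002,"z":-0.0057,"wx":0,"wy":0,"wz":0},{"x":0,"y":0.002,"z":-0.0057,"wx":0,"wy":0,"wz":0},{"x":0,"y":0.002,"z":-0.0057,"wx":0,"wy":0,"wz":0},{"x":0,"y":0.002,"z":-0.0057,"wx":0,"wy":0,"wz":0}]'|grep -E "time|ft" && python3 track.py && python3 -m handwheel '[{"x":0,"y":0.001,"z":-0.0028,"wx":0,"wy":0,"wz":0},{"x":0,"y":0.0021,"z":-0.0056,"wx":0,"wy":0,"wz":0},{"x":0,"y":0.0021,"z":-0.0056,"wx":0,"wy":0,"wz":0},{"x":0,"y":0.0021,"z":-0.0056,"wx":0,"wy":0,"wz":0},{"x":0,"y":0.0021,"z":-0.0056,"wx":0,"wy":0,"wz":0}]' |grep -E "time|ft"&& python3 track.py
```

```text
time: 7.98
ft_force: [1.7, 5.4, -1.5]
th=0.275 steel0 -0.5mm(0.97) steel1 -1.5mm(0.96) pale +0.0mm(0.92) brown -2.0mm(0.98)
time: 8.5
ft_force: [2.0, 5.5, -1.7]
th=0.300 steel0 +0.0mm(0.97) steel1 -2.5mm(0.95) pale -0.5mm(0.89) brown -2.0mm(0.98)
time: 9.02
ft_force: [1.2, 5.3, -0.5]
th=0.325 steel0 -1.0mm(0.96) steel1 -3.0mm(0.93) pale -1.5mm(0.85) brown -3.0mm(0.97)
```

The small negative drift is only parallax, so I refresh the reference and go on.

```bash
rm ref.npz; python3 track.py && python3 -m handwheel '[{"x":0,"y":0.0011,"z":-0.0028,"wx":0,"wy":0,"wz":0},{"x":0,"y":0.0023,"z":-0.0056,"wx":0,"wy":0,"wz":0},{"x":0,"y":0.0023,"z":-0.0056,"wx":0,"wy":0,"wz":0},{"x":0,"y":0.0023,"z":-0.0056,"wx":0,"wy":0,"wz":0},{"x":0,"y":0.0023,"z":-0.0056,"wx":0,"wy":0,"wz":0}]'|grep -E "time|ft" && python3 track.py && python3 -m handwheel '[{"x":0,"y":0.0012,"z":-0.0028,"wx":0,"wy":0,"wz":0},{"x":0,"y":0.0024,"z":-0.0055,"wx":0,"wy":0,"wz":0},{"x":0,"y":0.0024,"z":-0.0055,"wx":0,"wy":0,"wz":0},{"x":0,"y":0.0024,"z":-0.0055,"wx":0,"wy":0,"wz":0},{"x":0,"y":0.0024,"z":-0.0055,"wx":0,"wy":0,"wz":0}]'|grep -E "time|ft" && python3 track.py && python3 -m handwheel '[{"x":0,"y":0.0013,"z":-0.0027,"wx":0,"wy":0,"wz":0},{"x":0,"y":0.0025,"z":-0.0054,"wx":0,"wy":0,"wz":0},{"x":0,"y":0.0025,"z":-0.0054,"wx":0,"wy":0,"wz":0},{"x":0,"y":0.0025,"z":-0.0054,"wx":0,"wy":0,"wz":0},{"x":0,"y":0.0025,"z":-0.0054,"wx":0,"wy":0,"wz":0}]' |grep -E "time|ft"&& python3 track.py
```

```text
th=0.325 steel0 +0.0mm(1.00) steel1 +0.0mm(1.00) pale +0.0mm(1.00) brown +0.0mm(1.00)
time: 9.63
ft_force: [1.4, 6.1, -1.3]
th=0.350 steel0 +0.0mm(0.97) steel1 -0.5mm(0.99) pale +1.0mm(0.92) brown +0.0mm(0.99)
time: 10.15
ft_force: [2.5, 6.0, -0.9]
th=0.375 steel0 +0.0mm(0.99) steel1 -1.0mm(0.98) pale +1.5mm(0.89) brown -1.0mm(0.99)
time: 10.67
ft_force: [0.7, 5.4, -0.5]
th=0.400 steel0 +1.0mm(0.97) steel1 -0.5mm(0.97) pale +1.0mm(0.83) brown -0.5mm(0.98)
```

```bash
rm ref.npz; python3 track.py; python3 -m handwheel '[{"x":0,"y":0,"z":0,"wx":0,"wy":0,"wz":0},{"x":0,"y":0,"z":0,"wx":0,"wy":0,"wz":0},{"x":0,"y":0,"z":0,"wx":0,"wy":0,"wz":0},{"x":0,"y":0,"z":0,"wx":0,"wy":0,"wz":0}]'|grep time; python3 track.py && python3 -m handwheel '[{"x":0,"y":0.0014,"z":-0.0027,"wx":0,"wy":0,"wz":0},{"x":0,"y":0.0027,"z":-0.0054,"wx":0,"wy":0,"wz":0},{"x":0,"y":0.0027,"z":-0.0054,"wx":0,"wy":0,"wz":0},{"x":0,"y":0.0027,"z":-0.0054,"wx":0,"wy":0,"wz":0},{"x":0,"y":0.0027,"z":-0.0054,"wx":0,"wy":0,"wz":0},{"x":0,"y":0.0027,"z":-0.0054,"wx":0,"wy":0,"wz":0}]' |grep -E "time|ft"&& python3 track.py
```

```text
th=0.400 steel0 +0.0mm(1.00) steel1 +0.0mm(1.00) pale +0.0mm(1.00) brown +0.0mm(1.00)
time: 11.2
th=0.400 steel0 +0.0mm(1.00) steel1 +0.0mm(1.00) pale +0.0mm(1.00) brown +0.0mm(1.00)
time: 11.8
ft_force: [0.4, 5.5, 0.1]
th=0.425 steel0 +19.0mm(0.95) steel1 +21.0mm(0.96) pale -1.0mm(0.86) brown -2.0mm(0.95)
```

Both steel blocks are sliding at 0.425 rad and the wood holds. I'll hold here.

```bash
python3 -m handwheel '[{"x":0,"y":0,"z":0,"wx":0,"wy":0,"wz":0},{"x":0,"y":0,"z":0,"wx":0,"wy":0,"wz":0},{"x":0,"y":0,"z":0,"wx":0,"wy":0,"wz":0},{"x":0,"y":0,"z":0,"wx":0,"wy":0,"wz":0},{"x":0,"y":0,"z":0,"wx":0,"wy":0,"wz":0},{"x":0,"y":0,"z":0,"wx":0,"wy":0,"wz":0}]'|grep time; python3 track.py;  python3 -m handwheel '[{"x":0,"y":0,"z":0,"wx":0,"wy":0,"wz":0},{"x":0,"y":0,"z":0,"wx":0,"wy":0,"wz":0},{"x":0,"y":0,"z":0,"wx":0,"wy":0,"wz":0},{"x":0,"y":0,"z":0,"wx":0,"wy":0,"wz":0},{"x":0,"y":0,"z":0,"wx":0,"wy":0,"wz":0},{"x":0,"y":0,"z":0,"wx":0,"wy":0,"wz":0}]'|grep time; python3 track.py; python3 - <<'E'
from tr import *
a=rect("scene",2)[1];f=ctrl.get_image("scene")["image"][170:300,250:420]
cv2.imwrite("pics/s42.png",np.vstack([a,cv2.resize(f,(440,336))])[:,:,::-1][:600])
E
```

```text
time: 12.4
th=0.425 steel0 +24.5mm(0.77) steel1 +92.5mm(0.38) pale -0.5mm(0.90) brown -3.0mm(0.95)
time: 13.0
th=0.425 steel0 +24.5mm(0.77) steel1 +49.5mm(0.48) pale -0.5mm(0.91) brown -1.0mm(0.99)
```

View pics/s42.png

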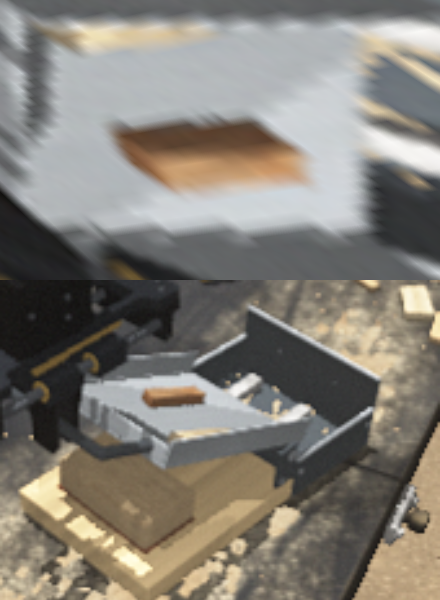

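The lower part shows both steel blocks in the bin at about (245,385) and (295,412), and both offcuts still in the tray. Lowering slowly.

```bash
python3 -m handwheel '[{"x":0,"y":-0.0021,"z":0.0043,"wx":0,"wy":0,"wz":0},{"x":0,"y":-0.0042,"z":0.0086,"wx":0,"wy":0,"wz":0},{"x":0,"y":-0.0062,"z":0.013,"wx":0,"wy":0,"wz":0},{"x":0,"y":-0.0081,"z":0.0174,"wx":0,"wy":0,"wz":0},{"x":0,"y":-0.0099,"z":0.0219,"wx":0,"wy":0,"wz":0},{"x":0,"y":-0.0116,"z":0.0264,"wx":0,"wy":0,"wz":0},{"x":0,"y":-0.0132,"z":0.0309,"wx":0,"wy":0,"wz":0},{"x":0,"y":-0.0148,"z":0.0355,"wx":0,"wy":0,"wz":0},{"x":0,"y":-0.0162,"z":0.0401,"wx":0,"wy":0,"wz":0},{"x":0,"y":-0.0176,"z":0.0447,"wx":0,"wy":0,"wz":0}]' && python3 -m handwheel '[{"x":0,"y":-0.0012,"z":0.0046,"wx":0,"wy":0,"wz":0},{"x":0,"y":-0.0024,"z":0.0092,"wx":0,"wy":0,"wz":0},{"x":0,"y":-0.0035,"z":0.0139,"wx":0,"wy":0,"wz":0},{"x":0,"y":-0.0045,"z":0.0186,"wx":0,"wy":0,"wz":0},{"x":0,"y":-0.0053,"z":0.0234,"wx":0,"wy":0,"wz":0},{"x":0,"y":-0.0061,"z":0.0281,"wx":0,"wy":0,"wz":0},{"x":0,"y":-0.0068,"z":0.0329,"wx":0,"wy":0,"wz":0},{"x":0,"y":-0.0074,"z":0.0376,"wx":0,"wy":0,"wz":0},{"x":0,"y":-0.0079,"z":0.0424,"wx":0,"wy":0,"wz":0},{"x":0,"y":-0.0083,"z":0.0472,"wx":0,"wy":0,"wz":0}]'; python3 - <<'E'
from tr import *
print(theta(),tool()[:3,3]-T0[:3,3])
E
```

```text
time: 14.03
position: [0.5431, 0.2162, 0.1086]
tool_rot: [3.111, -0.43, -0.003]
ft_force: [1.1, 6.3, -0.2]
grip_width: 0.109
grip_force: 20.0
time: 14.87
position: [0.5455, 0.224, 0.0612]
tool_rot: [3.111, -0.43, -0.002]
ft_force: [2.6, 5.9, -1.5]
grip_width: 0.107
grip_force: 20.0
0.02391545988430875 [-7.64501219e-05 -4.06470015e-04  5.74158329e-03]
```

```bash
python3 -m handwheel '[{"x":0,"y":0,"z":0.001,"wx":0,"wy":0,"wz":0},{"x":0,"y":-0.0001,"z":0.002,"wx":0,"wy":0,"wz":0},{"x":0,"y":-0.0002,"z":0.003,"wx":0,"wy":0,"wz":0},{"x":0,"y":-0.0003,"z":0.004,"wx":0,"wy":0,"wz":0},{"x":0,"y":-0.0003,"z":0.0045,"wx":0,"wy":0,"wz":0},{"x":0,"y":-0.0003,"z":0.0045,"wx":0,"wy":0,"wz":0}]' |grep -E "pos|ft";python3 -m handwheel '[{"x":0,"y":0,"z":0.0004,"wx":0,"wy":0,"wz":0},{"x":0,"y":0,"z":0.0008,"wx":0,"wy":0,"wz":0},{"x":0,"y":0,"z":0.001,"wx":0,"wy":0,"wz":0},{"x":0,"y":0,"z":0.001,"wx":0,"wy":0,"wz":0}]' |grep -E "pos|ft"
```

```text
position: [0.5455, 0.2243, 0.0568]
ft_force: [2.3, 5.9, -1.5]
position: [0.5455, 0.2244, 0.0559]
ft_force: [2.0, 6.4, -2.2]
```

```bash
for i in 1; do python3 -m handwheel '[{"x":0,"y":0,"z":0.0003,"wx":0,"wy":0,"wz":0},{"x":0,"y":0,"z":0.0004,"wx":0,"wy":0,"wz":0},{"x":0,"y":0,"z":0.0004,"wx":0,"wy":0,"wz":0}]' |grep -E "pos|ft"; done; python3 -m handwheel '[{"x":0,"y":0,"z":0.0003,"wx":0,"wy":0,"wz":0},{"x":0,"y":0,"z":0.0004,"wx":0,"wy":0,"wz":0},{"x":0,"y":0,"z":0.0004,"wx":0,"wy":0,"wz":0}]' |grep -E "pos|ft"
```

```text
position: [0.5455, 0.2244, 0.0557]
ft_force: [1.4, 4.4, -0.3]
position: [0.5455, 0.2244, 0.0556]
ft_force: [0.9, 4.8, 1.5]
```

The tray now bears on the block: position stops following and the force reverses. Releasing, then straight up.

```bash
python3 -m handwheel '[{"x":0,"y":0,"z":0,"wx":0,"wy":0,"wz":0},{"x":0,"y":0,"z":0,"wx":0,"wy":0,"wz":0},{"x":0,"y":0,"z":0,"wx":0,"wy":0,"wz":0},{"x":0,"y":0,"z":0,"wx":0,"wy":0,"wz":0},{"x":0,"y":0,"z":0,"wx":0,"wy":0,"wz":0},{"x":0,"y":0,"z":0,"wx":0,"wy":0,"wz":0}]' 0.045 && python3 -m handwheel '[{"x":0,"y":0,"z":-0.01,"wx":0,"wy":0,"wz":0},{"x":0,"y":0,"z":-0.03,"wx":0,"wy":0,"wz":0},{"x":0,"y":0,"z":-0.06,"wx":0,"wy":0,"wz":0},{"x":0,"y":0,"z":-0.09,"wx":0,"wy":0,"wz":0},{"x":0,"y":0,"z":-0.12,"wx":0,"wy":0,"wz":0},{"x":0,"y":0,"z":-0.15,"wx":0,"wy":0,"wz":0},{"x":0,"y":0,"z":-0.15,"wx":0,"wy":0,"wz":0},{"x":0,"y":0,"z":-0.15,"wx":0,"wy":0,"wz":0}]'; python3 - <<'E'
from h import *
f=ctrl.get_image("scene")["image"][150:310,230:420];g=ctrl.get_image("side")["image"][160:300,250:400]
cv2.imwrite("pics/end.png",np.hstack([cv2.resize(f,(400,337),interpolation=2),cv2.resize(g,(361,337),interpolation=2)])[:,:,::-1])
E
```

```text
time: 16.7
position: [0.5452, 0.2228, 0.0549]
tool_rot: [3.109, -0.432, -0.004]
ft_force: [-0.6, 0.2, -0.7]
grip_width: 0.461
grip_force: 0.0
time: 17.37
position: [0.5467, 0.2244, 0.2079]
tool_rot: [3.112, -0.431, 0.004]
ft_force: [-0.6, 0.6, -0.4]
grip_width: 0.515
grip_force: 0.0
```

View pics/end.png

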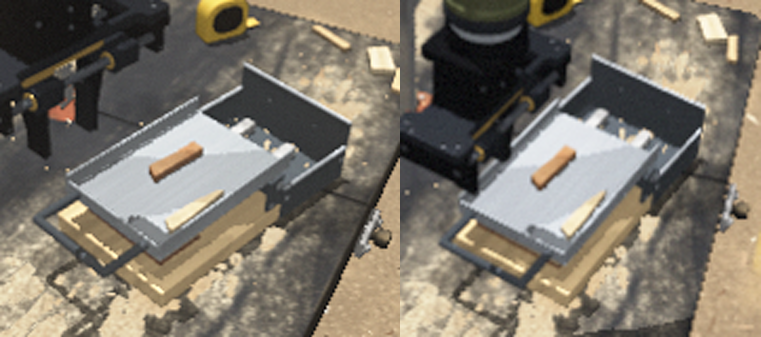

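Both steel blocks are in the bin (scene half: (243,124) and (283,145)), both offcuts are in the level tray, and the gripper is clear. I'll check the blocks' height once.

```bash
python3 - <<'E'
from h import *
sc=ctrl.get_image("scene");sd=ctrl.get_image("side")
for a,b in(((243,124),(197,117)),((284,144),(216,138))):
    o1,v1=ray(sc,(230+a[0]/2.105,150+a[1]/2.105));o2,v2=ray(sd,(250+b[0]/2.407,160+b[1]/2.407))
    t=np.linalg.lstsq(np.c_[v1,-v2],o2-o1,rcond=None)[0];print(o1+v1*t[0],o2+v2*t[1])
E
```

```text
[ 0.49183048 -0.08550497  0.0368169 ] [ 0.49203617 -0.08505985  0.03635174]
[ 0.47039741 -0.20279654 -0.06840127] [ 0.48082525 -0.18753163 -0.08353677]
```

```bash
python3 - <<'E'
from h import *
f=ctrl.get_image("scene")["image"][175:235,325:405];g=ctrl.get_image("side")["image"][180:240,310:390]
cv2.imwrite("pics/bin.png",np.hstack([cv2.resize(i,(400,300),interpolation=2) for i in(f,g)])[:,:,::-1])
E
```

```text
(no output)
```

View pics/bin.png

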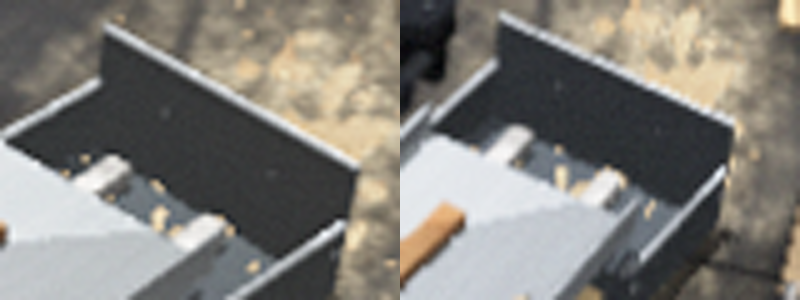

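Both blocks lie flat on the bin floor near (105,175) and (200,230), clear of the lip.

```bash
python3 -c "
from bench import ctrl
print(ctrl.close_job())"
```

```text
the job is handed in; nothing more can be done
None
```

I handed the job in at about 18 s: both steel blocks lie in the bin, both offcuts stayed in the tray, and the tray was set down gently, level on the sanding block, and released; no verdict was returned.

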